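# Load the red-capped control carrier past the one-way pawl of the dock

### The job

Take the carrier with the red-capped bottle by its handle and set it, bottle end first, in the flared mouth of the dock. Push it gently along the channel, past the orange sprung pawl, until the pawl has snapped in behind it and holds it against the rubber bumper, never pressing hard; then let go. Keep it upright, and leave the amber-capped carrier, the timer and the foil pouch where they are.

Things in the scene. Friction and masses are not known exactly. Their poses are not given: they have to be found in the camera images.
- carrier_red: White block 80 mm long (x), 40 wide (y), 16 high, loose, 0.11-0.22 kg; origin: centre of underside. On it a fixed bottle, 29 mm in diameter, RED cap (axis x=+22 mm, top z=73), and a grey upright handle 14 mm thick (y), 26 long (x), centred x=-22 mm, z=16 to 62. +x is the bottle end, which enters the dock first. Starts on the bench, its x within 0.5 rad of the world's x.
- carrier_red_grip (a point): Grip point on the red-capped carrier: middle of its handle, 22 mm behind the origin, 46 mm above the underside; fingers close along the carrier's y on 14 mm. In the dock keep the fingertips at least 24 mm above the carrier's underside, to clear the lips.
- carrier_amber: The same carrier with an amber (orange-yellow) capped bottle; stays where it is. Which of the two carriers stands where changes.
- dock: Fixed aluminium channel on a grey plate (x=-150 to +140 mm, y=-49 to +55, top = channel floor z=4); origin on the bench under its centre line. +x runs inward along the channel (within 0.3 rad of the world's x). Straight channel 43 mm wide from x=-70 mm on, walls up to z=20 (left, +y, 11 before x=30). Flared mouth 43 to 70 mm wide from x=-70 to -115, sides up to z=16.
- dock_mouth (a point): On the channel floor (z=4 mm), on the centre line, x=-112 mm in the dock, axes as the dock's. A carrier set down with its origin here has its nose at the narrow end of the flare, 20 mm or more before the pawl.
- dock_lips (a point): On the channel floor and centre line at x=+30 mm in the dock, where the hold-down lips begin; they run to x=105 mm over the carrier's edges, z=23 to 26 mm, 33 mm clear between them. So the carrier cannot be dropped in from above, it must be slid in on the floor (its top then at z=20).
- gate_mid (a point): On the channel floor and centre line at x=-2 mm in the dock: where the pawl's tip is when the gate block is in its middle position. Gate block (pawl and bumper together) is clamped anywhere up to 15 mm before or after that, not reported: feel for it. A carrier held by the pawl has its origin 40 mm past the pawl's tip, so 38 mm +/- 15 past the dock's origin.
- bumper_mid (a point): 12 mm above the bench at x=+76 mm in the dock: middle of the rubber bumper's free face with the gate in its middle position (moves with the gate, +/- 15). Its spring starts at 1.5 N, gains 2 N per mm, hard end after 7 mm. Pawl snaps 3 to 4 mm in (7 to 10 N plus drag). Stop pushing at 12 to 15 N; 25 N on channel, pawl or bumper is too much. Released early, it pushes the carrier back, pawl open.
- pawl (a joint): Angle of the orange sprung pawl, 33 mm long, on the channel's left (+y) side, 12 to 21 mm above the bench: 0 rad = closed, leaning into the channel; about 0.2 = pushed aside by a carrier beside it, which it drags with 1 to 5 N. It gives way to motion inward only and blocks motion back.
- timer: White bench timer 42x70x64 mm, loose; stays where it is. Origin: centre of its underside.
- pouch_1: Flat foil pouch 98x62x7 mm, loose; stays where it is. Origin: centre of its underside.

How it is judged:
By the outcome, as a careful person would: the job done as asked, in the order asked, and still so for the second after the job is handed in, with the robot touching nothing.
It also fails if it takes over 61 s, if anything falls off the work surface, if the arm or the gripper's body presses on something with over 40 N, if the wrist force passes 120 N, or if a joint passes its speed limit or range.

### The arm

A 7-joint arm with a two-finger parallel gripper is mounted at the origin on a cart in front of the work surface, level with it; the furniture and walls round the work are solid. World frame = base frame: x ahead of the robot, y to its left, z up, the work surface at z = 0. Lengths are in m, angles in degrees, forces in N, time in s.
With the tool pointing down it reaches from about 0.425 to 0.875 m from the base axis. Payload 4.7 kg.
Tool frame: the origin (TCP) lies between the finger pads; the fingertips stand 8 mm ahead of it and the grasp point (between the pads) lies 11 mm behind it (env.tip_extent is the distance from the TCP to the fingertips, in m); z points along the fingers, y is the line along which they close (so a half turn about z gives the same grasp; the last joint's range is limited). The gripper opens to 87 mm and grips with 3 to 60 N. Pads are 19 mm wide; open, the fingers measure 117 mm over their backs; the gripper's body (75 mm by 190 mm) begins 51 mm behind the grasp point.
Start: joints at [76.266, 18.392, -4.016, 83.108, 1.295, 78.541, -3.26], TCP at [0.163, -0.629, 0.231] pointing down, gripper open.
Joint ranges: [-163.93, 163.93], [-17.29, 119.83], [-79.2, 71.16], [3.27, 140.29], [-89.18, 269.18], [5.43, 117.66], [-154.24, 154.24]. Speed limits (degrees/s): [147.25, 147.25, 180, 180, 180, 180, 180].

### API

Orientations are given as [roll, pitch, yaw] about the fixed x, y, z axes, in that order (R = Rz(yaw) Ry(pitch) Rx(roll)).
In Python, from cell import sensors, vision, workorder, env gives the robot as it stands.
- The arm moves only by the tool drive_tool, never from a script. Its argument "moves" is a list of rows, each an object of numbers: "x", "y", "z": the shift along the tool's x, y, z in mm; "rx", "ry", "rz": the turn, a rotation vector about the tool's x, y, z in rad; "fingers": the closure, from -1 (fully open) to 1 (shut). In form: [{"x": .., "y": .., "z": .., "rx": .., "ry": .., "rz": .., "fingers": ..}, ...]. A call has 1 to 20 rows; each row is the pose to reach, as a shift and turn from the pose commanded when the call began, along the tool's axes at that moment; what a row does not reach only later rows make up. A row lasts 1/8 s, in which the tool goes at most 62.5 mm and 10.7 degrees, less where a joint would pass 70% of its speed; a pose out of reach is approached as far as the arm can. A call with a gripper value outside its range is refused whole. The fingers move at their own pace and stop on an object; "force" is the grip in N (left out, the last holds). Time passes only in rows, so rows that repeat a pose let the fingers close. It gives the time, the measured TCP pose, the force, the opening and the grip force at its end, in the units of the state.
- sensors.get_obs(): the state, without advancing time (a new reading comes with each control period).
- vision.read_camera(name): name is "side" or "top" or "wrist"; returns a dict with "image" (400x640x3 uint8, red, green, blue), "fx", "fy", "cx", "cy" (pixels), "R" (3x3) and "t" (3): a world point X has camera coordinates R X + t. Camera axes: x right, y down, z forward; pixel columns grow to the right and rows downward; lengths in m; the calibration is good to about 2 mm. The wrist camera is an equidistant fisheye: a pixel r from the principal point sees the ray r / f radians off the axis. A picture is of the moment at which its call begins. There is no depth.
- workorder.sign_off(): hands the job in; it is judged then, once.
The state is a dict: "time_s": time; "qpos": joint angles; "joint_velocities": joint speeds; "effort": joint torques, N m; "tool_pos": TCP position; "tool_rot": TCP orientation; "force": force on the tool from outside, world axes, zero at the start; "wrist_torque": the same for the moment, N m; "grip_width": finger opening in m; "grasp_force": force on a finger pad.
Only numpy, scipy, OpenCV 4.12 (cv2) and the standard library are available. Lean on these libraries where they do the work, as an engineer would, in place of code of your own. Each camera call takes 0.05 s, during which the arm holds its last target. There are 200 camera calls.

## Working session

There is one attempt and no reset: what is moved stays moved. The work goes in short steps, Python scripts to look and compute and a tool call to move; the robot and the scene stay as the last step left them, time stands still between calls to the robot, and variables do not carry over. Pictures are saved under pics/ and viewed, at most 10 in all, crops included, and the job is handed in when it is done.

Besides the shell and the picture viewer there is one more tool, called by a JSON object that holds its "name" and its "arguments", one argument or row to a line. drive_tool: Moves the arm, as the interface text tells. Its arguments: {"type":"object","properties":{"moves":{"type":"array"},"force":{"type":"number"}},"required":["moves"]}

```bash
ls; mkdir -p pics; python3 - <<'E'
from cell import sensors, vision, workorder, env
import cv2,pickle,numpy as np
o=sensors.get_obs()
for k,v in o.items(): print(k,np.round(v,3).tolist())
print(env.tip_extent)
for n in ("top","side"):
    c=vision.read_camera(n); pickle.dump(c,open(f"pics/{n}0.pkl","wb"))
    print(n,c["fx"],c["cx"],c["cy"],np.round(c["R"],3).tolist(),np.round(c["t"],3).tolist())
    cv2.imwrite(f"pics/{n}0.png",c["image"][:,:,::-1])
E
```

```text
pics
time_s 0.0
qpos [76.267, 18.44, -4.014, 83.175, 1.295, 78.542, -3.262]
joint_velocities [-0.085, -0.041, -0.003, -0.11, 0.005, 0.084, -0.082]
effort [0.0, -49.128, -0.404, -31.252, -0.064, 0.044, 0.0]
tool_pos [0.163, -0.629, 0.229]
tool_rot [-179.889, 0.006, 14.539]
force [-0.579, 0.565, -0.366]
wrist_torque [0.003, 0.018, 0.041]
grasp_force 0.0
grip_width 0.087
0.008
top 478.84467359678916 317.83028711294133 203.63650978506945 [[-0.009, -1.0, 0.003], [-0.999, 0.009, -0.048], [0.048, -0.004, -0.999]] [0.084, 0.596, 1.097]
side 442.5186715385886 322.8322538355172 195.69013741244794 [[0.815, -0.58, -0.004], [-0.336, -0.466, -0.818], [0.473, 0.668, -0.575]] [-0.431, 0.307, 0.599]
```

View pics/top0.png

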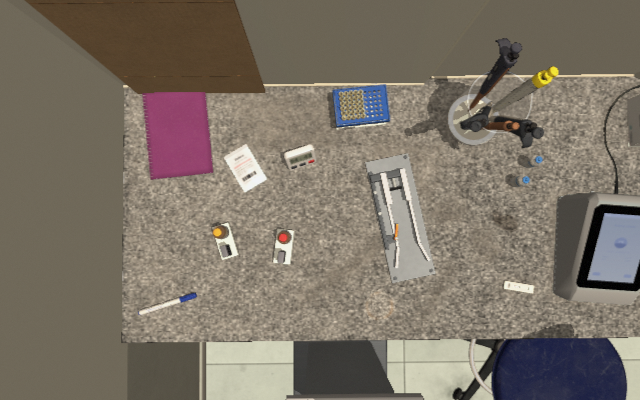

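View pics/side0.png

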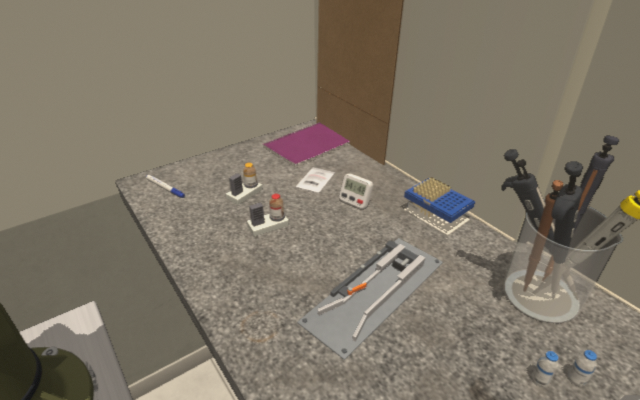

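The top view shows the red-capped carrier at about (284,246) and the amber one at (225,240). The dock plate runs from (400,160) down to (412,278), with its flared mouth at the bottom, towards the robot.

```bash
cat > h.py <<'E'
import numpy as np,cv2,pickle
def ray(c,p,z):
    "pixel(s) -> world points on plane z"
    p=np.atleast_2d(p).astype(float)
    d=np.c_[(p[:,0]-c["cx"])/c["fx"],(p[:,1]-c["cy"])/c["fy"],np.ones(len(p))]
    R=np.array(c["R"]);o=-R.T@np.array(c["t"]);d=d@R
    return o+d*((z-o[2])/d[:,2])[:,None]
def proj(c,X):
    q=np.atleast_2d(X)@np.array(c["R"]).T+np.array(c["t"])
    return np.c_[c["fx"]*q[:,0]/q[:,2]+c["cx"],c["fy"]*q[:,1]/q[:,2]+c["cy"]]
def hsv(c): return cv2.cvtColor(c["image"],cv2.COLOR_RGB2HSV)
def blobs(m,amin=5):
    n,l,s,ce=cv2.connectedComponentsWithStats(m.astype(np.uint8))
    return [(s[i][4],ce[i],l==i) for i in range(1,n) if s[i][4]>=amin]
E
python3 - <<'E'
from h import *
t=pickle.load(open("pics/top0.pkl","rb"));s=pickle.load(open("pics/side0.pkl","rb"))
for n,c in(("top",t),("side",s)):
    H=hsv(c)
    for nm,m in(("red",((H[...,0]<6)|(H[...,0]>174))&(H[...,1]>150)&(H[...,2]>120)),("orange",(H[...,0]>=6)&(H[...,0]<22)&(H[...,1]>170)&(H[...,2]>150))):
        for a,ce,_ in blobs(m,8): print(n,nm,a,ce.round(1),ray(c,ce,.073 if nm=='red' else .02).round(4).tolist())
H=hsv(t)
W=(H[...,1]<40)&(H[...,2]>190)
for a,ce,l in blobs(W,60):
    ys,xs=np.nonzero(l);r=cv2.minAreaRect(np.c_[xs,ys].astype(np.float32));print("white",a,ce.round(1),[np.round(v,1) for v in r])
c=t["image"]
a=cv2.resize(c[150:290,355:445],None,fx=4,fy=4,interpolation=cv2.INTER_CUBIC);b=cv2.resize(c[215:275,255:315],None,fx=6,fy=6,interpolation=cv2.INTER_CUBIC)
im=np.zeros((560,730,3),np.uint8);im[:560,:360]=a;im[:360,365:725]=b
cv2.imwrite("pics/crop1.png",im[:,:,::-1])
E
```

```text
top red 10 [311.  160.9] [[0.6884, 0.0925, 0.073]]
top red 55 [282.6 237.2] [[0.5209, 0.1562, 0.073]]
top orange 18 [396.  230.7] [[0.5323, -0.1015, 0.02]]
top orange 48 [216.9 231.8] [[0.5337, 0.311, 0.02]]
side red 30 [275.5 196.2] [[0.5195, 0.1533, 0.073]]
side red 9 [359.4 201.1] [[0.6479, 0.0396, 0.073]]
side orange 21 [248.4 164.6] [[0.57, 0.3797, 0.02]]
side orange 53 [357.9 287.6] [[0.5308, -0.1028, 0.02]]
white 1017 [245.  167.6] [array([244.8, 167.7]), array([42.2, 27.1]), np.float64(59.0)]
white 184 [298.6 151.1] [array([298.9, 151. ]), array([ 6.3, 28.8]), np.float64(71.6)]
white 361 [411.5 207.5] [array([413.9, 214.6]), array([95.6,  7.3]), np.float64(74.5)]
white 255 [387.5 196.7] [array([389.3, 202. ]), array([60.2,  6.1]), np.float64(77.5)]
white 243 [227.7 243.2] [array([224.7, 240.9]), array([34.1, 17. ]), np.float64(73.3)]
white 224 [286.  248.1] [array([283.1, 246.3]), array([16.9, 34.1]), np.float64(6.7)]
white 79 [397.1 253.8] [array([397.2, 253.5]), array([ 3.5, 27.1]), np.float64(2.2)]
white 219 [518.8 286.7] [array([518.4, 286.6]), array([29.3,  7.7]), np.flo
[... 170 characters left out ...]
oat64(90.0)]
white 1257 [436.5 350.5] [array([436.5, 349.5]), array([21., 63.]), np.float64(90.0)]
white 582 [480.7 370.5] [array([481.1, 369.1]), array([60.7, 19.4]), np.float64(87.5)]
white 1853 [249.8 351.8] [array([249.5, 351.8]), array([21.5, 85.3]), np.float64(89.3)]
white 324 [395.  350.3] [array([395. , 350.5]), array([21., 14.]), np.float64(90.0)]
white 512 [632.9 379.1] [array([631., 380.]), array([38., 16.]), np.float64(90.0)]
white 396 [396.1 376.4] [array([395.5, 377.5]), array([29., 15.]), np.float64(90.0)]
white 1775 [433.6 377.4] [array([439.1, 380.8]), array([36.6, 68. ]), np.float64(89.1)]
white 2949 [249.1 381.9] [array([249.5, 382. ]), array([34., 85.]), np.float64(90.0)]
```

View pics/crop1.png

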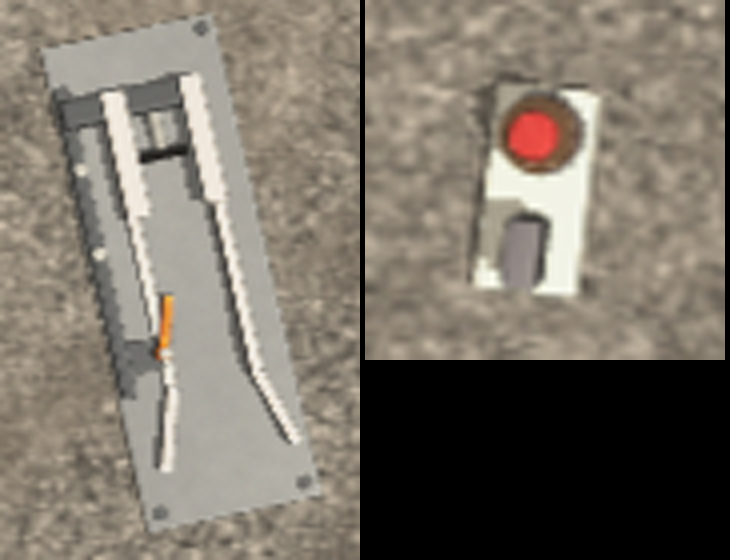

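The crop shows the plate corners at crop pixels (42,48), (210,15), (322,492) and (150,532). The orange pawl tip is at about (168,297), the bumper's black face at about (162,155), and the red carrier is slightly rotated with its bottle end up (+x).

```bash
python3 - <<'E'
from h import *
t=pickle.load(open("pics/top0.pkl","rb"));s=pickle.load(open("pics/side0.pkl","rb"))
r=((283.1,246.3),(16.9,34.1),6.7)
P=ray(t,cv2.boxPoints(r),.016);print("block corners",P.round(4).tolist(), [round(np.linalg.norm(P[i]-P[i-1]),4) for i in range(4)])
C=P.mean(0)
e=max((P[i]-P[i-1] for i in range(4)),key=np.linalg.norm);e*=np.sign(e[0]);yaw=np.arctan2(e[1],e[0])
print("origin",C,"yaw",np.degrees(yaw),"cap expected",C[:2]+.022*np.array([np.cos(yaw),np.sin(yaw)]),"grip",C[:2]-.022*np.array([np.cos(yaw),np.sin(yaw)]))
# dock: hand corners, least-squares rigid fit on plate top
px=np.array([[42,48],[210,15],[322,492],[150,532]])/4+[355,150]-.375
Q=ray(t,px,.004)[:,:2]
M=np.array([[.14,.055],[.14,-.049],[-.15,-.049],[-.15,.055]])
print("sizes",[round(np.linalg.norm(Q[i]-Q[i-1]),4) for i in range(4)])
def fit(M,Q):
    m,q=M.mean(0),Q.mean(0);a=M-m;b=Q-q
    th=np.arctan2((a[:,0]*b[:,1]-a[:,1]*b[:,0]).sum(),(a*b).sum())
    R=np.array([[np.cos(th),-np.sin(th)],[np.sin(th),np.cos(th)]]);o=q-R@m
    return th,o,R,(M@R.T+o-Q)
th,o,R,res=fit(M,Q);print("dock",np.degrees(th),o,"res mm",(res*1e3).round(1).tolist())
loc=lambda p,z:(ray(t,np.array(p)/4+[355,150]-.375,z)[:,:2]-o)@R
print("right wall straight start/end",loc([[258,372],[215,200]],.020).round(4).tolist())
print("left wall",loc([[165,390],[146,235]],.011).round(4).tolist())
print("lips inner edges",loc([[147,214],[206,200],[125,95],[182,78]],.026).round(4).tolist())
print("pawl tip",loc([[168,297]],.021).round(4).tolist(),"bumper",loc([[162,158]],.014).round(4).tolist())
# side view check: corners of plate
print("side pix predicted corners",proj(s,np.c_[M@R.T+o,np.full(4,.004)]).round(1).tolist())
print("side pix predicted cap",proj(s,[[*(C[:2]+.022*np.array([np.cos(yaw),np.sin(yaw)])),.073]]))
E
```

```text
block corners [[0.4623, 0.1833, 0.016], [0.5402, 0.1737, 0.016], [0.5352, 0.1349, 0.016], [0.4574, 0.1446, 0.016]] [np.float64(0.0389), np.float64(0.0784), np.float64(0.0391), np.float64(0.0784)]
origin [0.49879412 0.15913534 0.016     ] yaw -7.012474884078636 cap expected [0.52062955 0.15644946] grip [0.47695869 0.16182122]
sizes [np.float64(0.2895), np.float64(0.101), np.float64(0.2864), np.float64(0.103)]
dock 11.873443471883329 [ 0.56905605 -0.11549076] res mm [[-0.3, 1.4], [2.4, -1.1], [-1.4, -0.7], [-0.7, 0.5]]
right wall straight start/end [[-0.0713, -0.0246], [0.0306, -0.0226]]
left wall [[-0.0706, 0.0286], [0.0195, 0.0194]]
lips inner edges [[0.0311, 0.0186], [0.0317, -0.0164], [0.1008, 0.0157], [0.1033, -0.0186]]
pawl tip [[-0.0181, 0.0166]] bumper [[0.0612, 0.0008]]
side pix predicted corners [[398.3, 237.5], [443.5, 261.4], [345.2, 359.6], [297.1, 322.2]]
side pix predicted cap [[275.16635994 195.28478453]]
```

```bash
cat >> h.py <<'E'
from scipy.spatial.transform import Rotation as Ro
def plan(wps,o):
    "world waypoints (x,y,z[m],yaw deg), tool down -> rows in tool shift mm/ turn rad, from state o"
    R0=Ro.from_euler("xyz",o["tool_rot"],degrees=True);p0=np.array(o["tool_pos"])
    for x,y,z,w in wps:
        d=R0.inv().apply(np.array([x,y,z])-p0)*1e3
        rv=(R0.inv()*Ro.from_euler("xyz",[180,0,w],degrees=True)).as_rotvec()
        print(d.round(1).tolist(),rv.round(3).tolist())
E
python3 - <<'E'
from h import *
from cell import sensors
o=sensors.get_obs();plan([(.35,-.40,.25,5),(.45,-.12,.25,0),(.477,.162,.2,-7)],o)
E
```

```text
[238.4, -174.5, -20.1] [-0.002, 0.0, 0.167]
[405.5, -420.4, -19.7] [-0.002, 0.0, 0.254]
[502.4, -686.5, 30.7] [-0.002, 0.0, 0.376]
```

{"name": "drive_tool", "arguments": {
  "moves": [
    {"x": 40,"y": -29,"z": -5,"rz": 0.03,"fingers": -1},
    {"x": 80,"y": -58,"z": -10,"rz": 0.06,"fingers": -1},
    {"x": 120,"y": -87,"z": -15,"rz": 0.09,"fingers": -1},
    {"x": 160,"y": -116,"z": -20,"rz": 0.12,"fingers": -1},
    {"x": 200,"y": -145,"z": -20,"rz": 0.14,"fingers": -1},
    {"x": 238,"y": -175,"z": -20,"rz": 0.167,"fingers": -1},
    {"x": 266,"y": -216,"z": -20,"rz": 0.18,"fingers": -1},
    {"x": 294,"y": -257,"z": -20,"rz": 0.2,"fingers": -1},
    {"x": 322,"y": -298,"z": -20,"rz": 0.21,"fingers": -1},
    {"x": 350,"y": -339,"z": -20,"rz": 0.23,"fingers": -1},
    {"x": 378,"y": -380,"z": -20,"rz": 0.24,"fingers": -1},
    {"x": 405,"y": -420,"z": -20,"rz": 0.254,"fingers": -1},
    {"x": 421,"y": -464,"z": -10,"rz": 0.27,"fingers": -1},
    {"x": 437,"y": -508,"z": 0,"rz": 0.29,"fingers": -1},
    {"x": 453,"y": -552,"z": 10,"rz": 0.31,"fingers": -1},
    {"x": 469,"y": -596,"z": 20,"rz": 0.33,"fingers": -1},
    {"x": 485,"y": -640,"z": 30,"rz": 0.35,"fingers": -1},
    {"x": 502,"y": -686,"z": 31,"rz": 0.376,"fingers": -1},
    {"x": 502,"y": -686,"z": 31,"rz": 0.376,"fingers": -1},
    {"x": 502,"y": -686,"z": 31,"rz": 0.376,"fingers": -1}
  ]
}}

```text
invalid input at $.moves[0]: expected keys x, y, z, rx, ry, rz, fingers
```

{"name": "drive_tool", "arguments": {
  "moves": [
    {"x": 40,"y": -29,"z": -5,"rx": 0,"ry": 0,"rz": 0.03,"fingers": -1},
    {"x": 80,"y": -58,"z": -10,"rx": 0,"ry": 0,"rz": 0.06,"fingers": -1},
    {"x": 120,"y": -87,"z": -15,"rx": 0,"ry": 0,"rz": 0.09,"fingers": -1},
    {"x": 160,"y": -116,"z": -20,"rx": 0,"ry": 0,"rz": 0.12,"fingers": -1},
    {"x": 200,"y": -145,"z": -20,"rx": 0,"ry": 0,"rz": 0.14,"fingers": -1},
    {"x": 238,"y": -175,"z": -20,"rx": 0,"ry": 0,"rz": 0.167,"fingers": -1},
    {"x": 266,"y": -216,"z": -20,"rx": 0,"ry": 0,"rz": 0.18,"fingers": -1},
    {"x": 294,"y": -257,"z": -20,"rx": 0,"ry": 0,"rz": 0.2,"fingers": -1},
    {"x": 322,"y": -298,"z": -20,"rx": 0,"ry": 0,"rz": 0.21,"fingers": -1},
    {"x": 350,"y": -339,"z": -20,"rx": 0,"ry": 0,"rz": 0.23,"fingers": -1},
    {"x": 378,"y": -380,"z": -20,"rx": 0,"ry": 0,"rz": 0.24,"fingers": -1},
    {"x": 405,"y": -420,"z": -20,"rx": 0,"ry": 0,"rz": 0.254,"fingers": -1},
    {"x": 421,"y": -464,"z": -10,"rx": 0,"ry": 0,"rz": 0.27,"fingers": -1},
    {"x": 437,"y": -508,"z": 0,"rx": 0,"ry": 0,"rz": 0.29,"fingers": -1},
    {"x": 453,"y": -552,"z": 10,"rx": 0,"ry": 0,"rz": 0.31,"fingers": -1},
    {"x": 469,"y": -596,"z": 20,"rx": 0,"ry": 0,"rz": 0.33,"fingers": -1},
    {"x": 485,"y": -640,"z": 30,"rx": 0,"ry": 0,"rz": 0.35,"fingers": -1},
    {"x": 502,"y": -686,"z": 31,"rx": 0,"ry": 0,"rz": 0.376,"fingers": -1},
    {"x": 502,"y": -686,"z": 31,"rx": 0,"ry": 0,"rz": 0.376,"fingers": -1},
    {"x": 502,"y": -686,"z": 31,"rx": 0,"ry": 0,"rz": 0.376,"fingers": -1}
  ]
}}

```text
time_s: 2.6
tool_pos: [0.4766, 0.1602, 0.1991]
tool_rot: [180.0, 0.0, -7.0]
force: [0.7, -1.0, -0.0]
grip_width: 0.0868
grasp_force: 0.0
```

```bash
python3 - <<'E'
from h import *
from cell import sensors,vision
o=sensors.get_obs();print(o["time_s"],np.round(o["qpos"],1),np.round(o["tool_pos"],4),np.round(o["tool_rot"],2))
plan([(.477,.162,.1,-7),(.477,.162,.037,-7)],o)
c=vision.read_camera("wrist");pickle.dump(c,open("pics/w1.pkl","wb"));cv2.imwrite("pics/w1.png",c["image"][:,:,::-1]);print(c["fx"],c["cx"],c["cy"])
E
```

```text
2.6 [  27.4    4.8  -50.8  104.6    3.9   72.5 -121.4] [0.4766 0.1602 0.1991] [ 1.7995e+02  5.0000e-02 -6.9900e+00]
[0.2, -1.9, 99.1] [0.001, 0.001, 0.0]
[0.3, -1.9, 162.1] [0.001, 0.001, 0.0]
309.70691628693146 315.446993669733 200.67971145937958
```

View pics/w1.png

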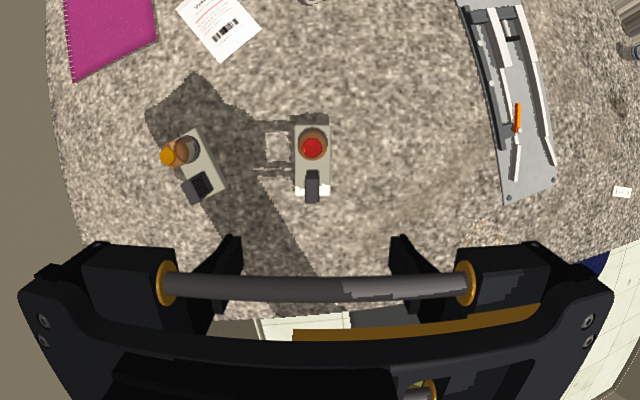

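The wrist view shows the carrier upright and aligned at (312,150), and the handle at (312,188), centred between the fingertips at (232,240) and (398,240). I'll descend and grip.

{"name": "drive_tool", "arguments": {
  "moves": [
    {"x": 0,"y": -2,"z": 40,"rx": 0,"ry": 0,"rz": 0,"fingers": -1},
    {"x": 0,"y": -2,"z": 80,"rx": 0,"ry": 0,"rz": 0,"fingers": -0.5},
    {"x": 0,"y": -2,"z": 120,"rx": 0,"ry": 0,"rz": 0,"fingers": 0},
    {"x": 0,"y": -2,"z": 145,"rx": 0,"ry": 0,"rz": 0,"fingers": 0.2},
    {"x": 0,"y": -2,"z": 162,"rx": 0,"ry": 0,"rz": 0,"fingers": 0.2},
    {"x": 0,"y": -2,"z": 162,"rx": 0,"ry": 0,"rz": 0,"fingers": 0.3},
    {"x": 0,"y": -2,"z": 162,"rx": 0,"ry": 0,"rz": 0,"fingers": 0.3},
    {"x": 0,"y": -2,"z": 162,"rx": 0,"ry": 0,"rz": 0,"fingers": 0.3}
  ],
  "force": 20
}}

```text
time_s: 3.65
tool_pos: [0.478, 0.163, 0.0386]
tool_rot: [-180.0, -0.1, -7.0]
force: [-0.1, -0.8, -0.0]
grip_width: 0.0315
grasp_force: 0.0
```

{"name": "drive_tool", "arguments": {
  "moves": [
    {"x": 0,"y": 0,"z": 0,"rx": 0,"ry": 0,"rz": 0,"fingers": 0.5},
    {"x": 0,"y": 0,"z": 0,"rx": 0,"ry": 0,"rz": 0,"fingers": 0.6},
    {"x": 0,"y": 0,"z": 0,"rx": 0,"ry": 0,"rz": 0,"fingers": 0.8},
    {"x": 0,"y": 0,"z": 0,"rx": 0,"ry": 0,"rz": 0,"fingers": 1},
    {"x": 0,"y": 0,"z": 0,"rx": 0,"ry": 0,"rz": 0,"fingers": 1},
    {"x": 0,"y": 0,"z": 0,"rx": 0,"ry": 0,"rz": 0,"fingers": 1},
    {"x": 0,"y": 0,"z": 0,"rx": 0,"ry": 0,"rz": 0,"fingers": 1}
  ],
  "force": 20
}}

```text
time_s: 4.53
tool_pos: [0.4771, 0.1631, 0.0376]
tool_rot: [-180.0, -0.0, -7.0]
force: [-1.4, 0.5, 1.4]
grip_width: 0.0138
grasp_force: 20.0
```

{"name": "drive_tool", "arguments": {
  "moves": [
    {"x": 0,"y": 0,"z": -15,"rx": 0,"ry": 0,"rz": 0,"fingers": 1},
    {"x": 0,"y": 0,"z": -35,"rx": 0,"ry": 0,"rz": 0,"fingers": 1},
    {"x": 0,"y": 0,"z": -60,"rx": 0,"ry": 0,"rz": 0,"fingers": 1},
    {"x": 0,"y": 0,"z": -60,"rx": 0,"ry": 0,"rz": 0,"fingers": 1},
    {"x": 0,"y": 0,"z": -60,"rx": 0,"ry": 0,"rz": 0,"fingers": 1}
  ],
  "force": 20
}}

```text
time_s: 5.15
tool_pos: [0.4769, 0.1624, 0.0974]
tool_rot: [180.0, -0.0, -7.0]
force: [0.9, 0.1, -2.0]
grip_width: 0.0141
grasp_force: 20.0
```

```bash
python3 - <<'E'
from h import *
from cell import sensors,vision
o=sensors.get_obs();print(o["time_s"],np.round(o["qpos"],1),np.round(o["tool_pos"],4),np.round(o["tool_rot"],2),o["grip_width"],o["grasp_force"])
c=vision.read_camera("top");pickle.dump(c,open("pics/top1.pkl","wb"))
s=vision.read_camera("side");pickle.dump(s,open("pics/side1.pkl","wb"))
w=vision.read_camera("wrist");pickle.dump(w,open("pics/w2.pkl","wb"))
im=np.zeros((400,800,3),np.uint8);im[:,:400]=s["image"][:,150:550];im[:,400:]=w["image"][:,120:520]
cv2.imwrite("pics/g1.png",im[:,:,::-1])
E
```

```text
5.15 [  24.6   12.4  -50.5  111.2   10.9   61.3 -127.5] [0.4769 0.1624 0.0974] [179.96  -0.    -7.02] 0.014068642252824403 19.99119283631444
```

View pics/g1.png

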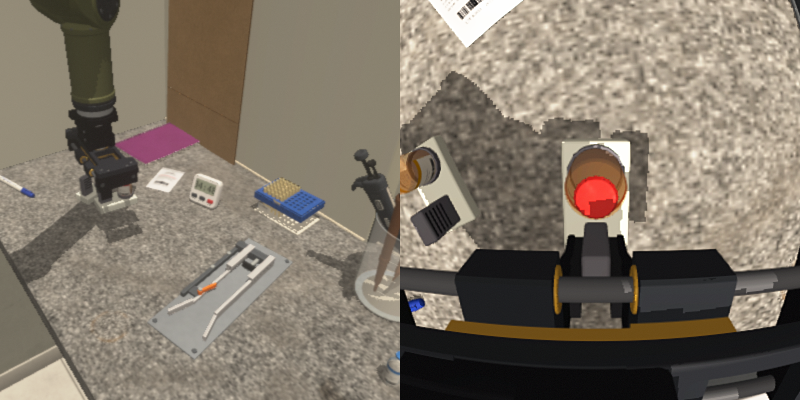

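The side view shows the carrier lifted level and held by its handle. In the wrist view it is centred between the fingers. Next I go above the dock mouth.

```bash
cat >> h.py <<'E'
O=np.array([.56906,-.11549]);TH=11.87
def dk(x,y=0):
    a=np.radians(TH);return O+np.array([[np.cos(a),-np.sin(a)],[np.sin(a),np.cos(a)]])@[x,y]
E
python3 - <<'E'
from h import *
from cell import sensors
o=sensors.get_obs();plan([(*dk(-.134),.0974,11.87)],o)
E
```

```text
[-0.9, 308.0, -0.6] [0.0, 0.002, -0.329]
```

{"name": "drive_tool", "arguments": {
  "moves": [
    {"x": 0,"y": 15,"z": 0,"rx": 0,"ry": 0,"rz": -0.02,"fingers": 1},
    {"x": 0,"y": 40,"z": 0,"rx": 0,"ry": 0,"rz": -0.05,"fingers": 1},
    {"x": 0,"y": 75,"z": 0,"rx": 0,"ry": 0,"rz": -0.08,"fingers": 1},
    {"x": 0,"y": 110,"z": 0,"rx": 0,"ry": 0,"rz": -0.12,"fingers": 1},
    {"x": 0,"y": 145,"z": 0,"rx": 0,"ry": 0,"rz": -0.16,"fingers": 1},
    {"x": 0,"y": 180,"z": 0,"rx": 0,"ry": 0,"rz": -0.2,"fingers": 1},
    {"x": 0,"y": 215,"z": 0,"rx": 0,"ry": 0,"rz": -0.24,"fingers": 1},
    {"x": 0,"y": 250,"z": 0,"rx": 0,"ry": 0,"rz": -0.27,"fingers": 1},
    {"x": 0,"y": 280,"z": 0,"rx": 0,"ry": 0,"rz": -0.3,"fingers": 1},
    {"x": -1,"y": 300,"z": 0,"rx": 0,"ry": 0,"rz": -0.32,"fingers": 1},
    {"x": -1,"y": 308,"z": 0,"rx": 0,"ry": 0,"rz": -0.329,"fingers": 1},
    {"x": -1,"y": 308,"z": 0,"rx": 0,"ry": 0,"rz": -0.329,"fingers": 1},
    {"x": -1,"y": 308,"z": 0,"rx": 0,"ry": 0,"rz": -0.329,"fingers": 1},
    {"x": -1,"y": 308,"z": 0,"rx": 0,"ry": 0,"rz": -0.329,"fingers": 1}
  ],
  "force": 20
}}

```text
time_s: 7.05
tool_pos: [0.4387, -0.1418, 0.0975]
tool_rot: [-180.0, 0.0, 11.9]
force: [0.1, 0.8, -2.3]
grip_width: 0.0141
grasp_force: 20.0
```

```bash
python3 - <<'E'
from h import *
from cell import sensors,vision
o=sensors.get_obs();print(o["time_s"],np.round(o["qpos"],1),np.round(o["tool_pos"],4),np.round(o["tool_rot"],2),np.round(o["force"],1))
plan([(*dk(-.134),.0974,11.87)],o)
w=vision.read_camera("wrist");pickle.dump(w,open("pics/w3.pkl","wb"))
cv2.imwrite("pics/w3.png",cv2.resize(w["image"][:300,120:520],(800,600),interpolation=cv2.INTER_CUBIC)[:,:,::-1])
E
```

```text
7.05 [ 52.1   4.  -38.2 117.    2.9  59.9 -65.6] [ 0.4387 -0.1418  0.0975] [-180.      0.     11.94] [ 0.1  0.8 -2.3]
[-1.1, 1.1, 0.1] [-0.0, 0.0, 0.001]
```

View pics/w3.png

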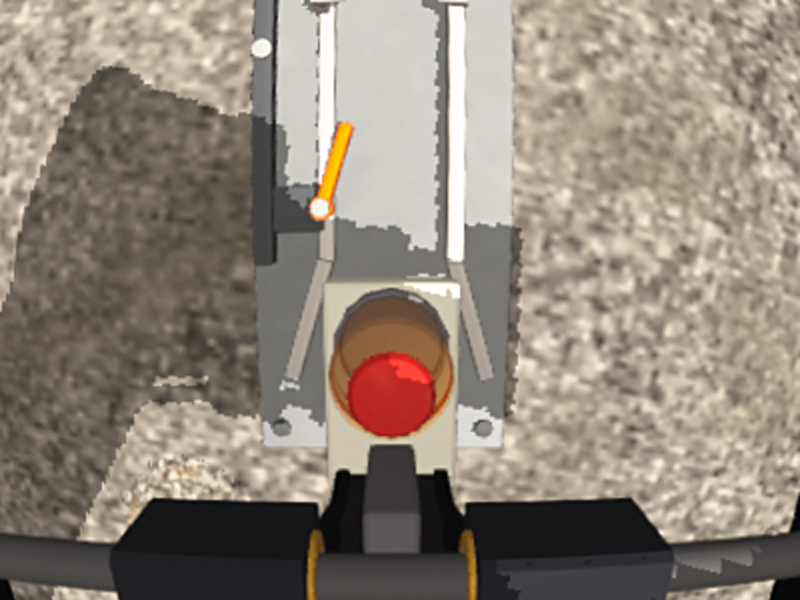

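The wrist view (2x crop) shows the carrier nose spanning columns 325–461, and the rear about 330–458. The channel's inner wall edges are at columns 334 and 447, and the pawl tip is at (346,123). I'll put numbers on that with the calibration.

```bash
cat >> h.py <<'E'
def fray(c,p,z):
    p=np.atleast_2d(p).astype(float);u=(p-[c["cx"],c["cy"]])/[c["fx"],c["fy"]];r=np.linalg.norm(u,axis=1)
    d=np.c_[u*(np.sin(r)/r)[:,None],np.cos(r)]
    R=np.array(c["R"]);o=-R.T@np.array(c["t"]);d=d@R
    return o+d*((z-o[2])/d[:,2])[:,None]
E
python3 - <<'E'
from h import *
w=pickle.load(open("pics/w3.pkl","rb"))
R=np.array(w["R"]);print("cam",(-R.T@np.array(w["t"])).round(4))
p=np.array([.4387,-.1418]);a=np.radians(11.94)
T=np.array([[np.cos(a),-np.sin(a)],[np.sin(a),np.cos(a)]])   # tool x, left
f=lambda q,z:(((fray(w,np.array(q)/2+[120,0]-.25,z)[:,:2]-p)@T)*1e3).round(1).tolist()
print("carrier top nose L,R; rear L,R",f([[325,284],[461,284],[330,455],[458,455]],.076))
print("R wall inner, edge z20",f([[447,40],[447,230],[452,262]],.020))
print("R wall outer",f([[466,40],[464,230]],.020))
print("L wall inner z11",f([[334,30],[334,215],[333,258]],.011),"outer",f([[318,30]],.011))
print("pawl tip",f([[348,124]],.021),"pivot",f([[320,207]],.021))
print("plate near corners",f([[264,446],[502,446]],.004),"edges",f([[514,100],[502,440]],.004))
# grey-level profiles across channel
g=w["image"].astype(int).mean(2)
for r in (20,60,100): print(r,g[r,270:360].astype(int).tolist())
E
```

```text
cam [ 0.5183 -0.125   0.2512]
carrier top nose L,R; rear L,R [[62.5, 18.8], [62.5, -19.8], [10.6, 18.7], [10.5, -20.4]]
R wall inner, edge z20 [[149.8, -20.6], [76.8, -20.6], [64.8, -22.6]]
R wall outer [[150.1, -27.6], [76.9, -27.0]]
L wall inner z11 [[156.7, 21.9], [82.5, 21.9], [65.7, 22.5]] outer [[157.0, 28.1]]
pawl tip [[116.5, 15.7]] pivot [[85.5, 26.1]]
plate near corners [[-14.6, 55.2], [-14.5, -47.9]] edges [[130.3, -48.6], [-11.8, -47.7]]
20 [208, 207, 206, 205, 206, 206, 208, 209, 205, 150, 244, 252, 250, 250, 251, 254, 250, 184, 180, 206, 207, 205, 205, 205, 204, 206, 205, 204, 206, 206, 205, 205, 205, 206, 207, 208, 207, 207, 208, 208, 208, 208, 208, 210, 210, 209, 210, 209, 209, 209, 208, 207, 207, 207, 206, 207, 207, 206, 207, 205, 206, 205, 205, 205, 204, 204, 206, 209, 209, 188, 121, 115, 106, 84, 161, 253, 254, 252, 252, 252, 253, 252, 216, 206, 208, 209, 209, 208, 209, 208]
60 [204, 205, 205, 203, 204, 204, 204, 202, 155, 220, 252, 252, 251, 252, 253, 255, 238, 184, 177, 180, 188, 199, 205, 195, 204, 207, 206, 205, 204, 204, 205, 204, 204, 205, 204, 205, 207, 206, 205, 205, 206, 205, 204, 204, 204, 205, 205, 204, 205, 205, 205, 205, 206, 206, 207, 206, 207, 207, 208, 207, 207, 208, 207, 208, 206, 208, 209, 199, 164, 114, 114, 117, 101, 91, 189, 252, 254, 252, 252, 252, 253, 253, 240, 210, 208, 210, 210, 210, 210, 210]
100 [127, 128, 128, 97, 64, 103, 166, 220, 236, 247, 245, 238, 226, 180, 137, 125, 154, 172, 181, 198, 200, 200, 198, 199, 200, 201, 200, 203, 201, 202, 204, 203, 204, 205, 204, 204, 206, 204, 205, 206, 205, 205, 205, 204, 204, 205, 205, 204, 205, 205, 206, 206, 206, 206, 206, 206, 206, 207, 207, 207, 207, 206, 206, 206, 206, 207, 208, 153, 110, 111, 114, 115, 94, 91, 222, 253, 254, 252, 252, 253, 255, 246, 206, 204, 206, 207, 205, 206, 208, 208]
```

{"name": "drive_tool", "arguments": {
  "moves": [
    {"x": -6,"y": -0.7,"z": 10,"rx": 0,"ry": 0,"rz": 0,"fingers": 1},
    {"x": -6,"y": -0.7,"z": 25,"rx": 0,"ry": 0,"rz": 0,"fingers": 1},
    {"x": -6,"y": -0.7,"z": 40,"rx": 0,"ry": 0,"rz": 0,"fingers": 1},
    {"x": -6,"y": -0.7,"z": 48,"rx": 0,"ry": 0,"rz": 0,"fingers": 1},
    {"x": -6,"y": -0.7,"z": 52,"rx": 0,"ry": 0,"rz": 0,"fingers": 1},
    {"x": -6,"y": -0.7,"z": 54,"rx": 0,"ry": 0,"rz": 0,"fingers": 1},
    {"x": -6,"y": -0.7,"z": 54,"rx": 0,"ry": 0,"rz": 0,"fingers": 1},
    {"x": -6,"y": -0.7,"z": 54,"rx": 0,"ry": 0,"rz": 0,"fingers": 1}
  ],
  "force": 20
}}

```text
time_s: 8.1
tool_pos: [0.4328, -0.1434, 0.0439]
tool_rot: [180.0, -0.0, 11.8]
force: [0.5, 1.0, -1.7]
grip_width: 0.0141
grasp_force: 20.0
```

```bash
python3 - <<'E'
from h import *
from cell import sensors,vision
o=sensors.get_obs();print(o["time_s"],np.round(o["tool_pos"],4),np.round(o["tool_rot"],2),np.round(o["force"],1))
w=vision.read_camera("wrist");pickle.dump(w,open("pics/w4.pkl","wb"))
cv2.imwrite("pics/w4.png",cv2.resize(w["image"][:300,120:520],(800,600),interpolation=cv2.INTER_CUBIC)[:,:,::-1])
E
```

```text
8.1 [ 0.4328 -0.1434  0.0439] [ 1.7997e+02 -3.0000e-02  1.1850e+01] [ 0.5  1.  -1.7]
```

View pics/w4.png

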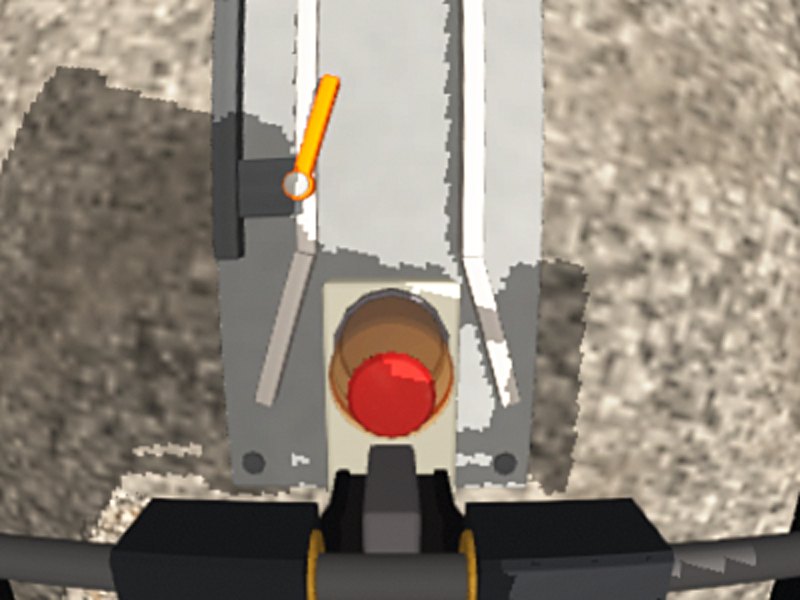

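The view shows the carrier in the flare, with its nose at columns 323–460 against channel inner edges at about 317 and 461. I'll check the offset numerically.

```bash
python3 - <<'E'
from h import *
w=pickle.load(open("pics/w4.pkl","rb"))
p=np.array([.4328,-.1434]);a=np.radians(11.85)
T=np.array([[np.cos(a),-np.sin(a)],[np.sin(a),np.cos(a)]])
f=lambda q,z:((fray(w,np.array(q),z)[:,:2]-p)@T)*1e3
g=w["image"].astype(float).mean(2)
def edges(r,a,b,k):  # strongest k gradients with subpixel
    d=np.gradient(cv2.GaussianBlur(g,(3,3),0)[r,a:b]);i=np.argsort(-abs(d))[:k];return [(int(a+j),round(d[j])) for j in sorted(i)]
for r in (10,20,30,60,110,120): print(r,edges(r,255,300,5),edges(r,330,370,5))
for r in (145,150,225,228): print("car",r,edges(r,272,292,3),edges(r,340,360,3))
for z,cols,r in((.011,[278.5],20),(.011,[278.5],110),(.020,[350.5],20),(.020,[350.5],110),(.0224,[281.5,349.8],145),(.0224,[284,348.5],228),(.004,[236.5,382.5],235)):
    print(z,r,f([[c,r] for c in cols],z).round(1).tolist())
E
```

```text
10 [(266, -28), (268, 34), (269, 43), (277, -33), (278, -28)] [(342, -33), (343, -29), (351, 60), (352, 56), (361, -23)]
20 [(268, 23), (269, 19), (277, -39), (278, -24), (280, 17)] [(343, -29), (344, -35), (350, 29), (351, 58), (352, 47)]
30 [(268, 18), (269, 18), (276, -19), (277, -38), (278, -21)] [(342, -26), (351, 58), (352, 60), (353, 24), (361, -24)]
60 [(272, -30), (273, -42), (274, -25), (284, 38), (285, 37)] [(345, -30), (346, -23), (351, 53), (352, 59), (353, 28)]
110 [(267, 37), (268, 54), (269, 33), (276, -18), (277, -41)] [(344, -35), (345, -27), (350, 37), (351, 62), (352, 42)]
120 [(268, 21), (276, -23), (277, -28), (279, 29), (280, 23)] [(342, -21), (343, -21), (350, 35), (351, 62), (352, 45)]
car 145 [(280, 15), (281, 25), (282, 22)] [(350, -52), (355, 54), (356, 52)]
car 150 [(281, 26), (282, 25), (283, 13)] [(356, 42), (357, 60), (358, 33)]
car 225 [(283, 23), (284, 29), (285, 17)] [(346, -18), (347, -24), (348, -15)]
car 228 [(272, -18), (283, 24), (284, 30)] [(348, 17), (357, 19), (358, 15)]
0.011 20 [[136.7, 21.9]]
0.011 110 [[80.7, 21.9]]
0.02 20 [[133.9, -20.0]]
0.02 110 [[80.7, -20.0]]
0.0224 145 [[60.7, 19.2], [60.7, -19.6]]
0.0224 228 [[10.1, 19.1], [10.1, -20.3]]
0.004 235 [[-3.0, 54.8], [-2.9, -46.5]]
```

{"name": "drive_tool", "arguments": {
  "moves": [
    {"x": 0,"y": -1.2,"z": 0,"rx": 0,"ry": 0,"rz": 0,"fingers": 1},
    {"x": 0,"y": -1.2,"z": 1,"rx": 0,"ry": 0,"rz": 0,"fingers": 1},
    {"x": 0,"y": -1.2,"z": 2,"rx": 0,"ry": 0,"rz": 0,"fingers": 1},
    {"x": 0,"y": -1.2,"z": 2.4,"rx": 0,"ry": 0,"rz": 0,"fingers": 1},
    {"x": 0,"y": -1.2,"z": 2.4,"rx": 0,"ry": 0,"rz": 0,"fingers": 1},
    {"x": 0,"y": -1.2,"z": 2.4,"rx": 0,"ry": 0,"rz": 0,"fingers": 1}
  ],
  "force": 20
}}

```text
time_s: 8.9
tool_pos: [0.4323, -0.1421, 0.0415]
tool_rot: [180.0, 0.0, 11.8]
force: [-2.8, 1.3, 5.6]
grip_width: 0.0142
grasp_force: 20.0
```

```bash
cat > st.py <<'E'
from h import *
from cell import sensors
o=sensors.get_obs();a=np.radians(TH)
x,y=np.array([[np.cos(a),np.sin(a)],[-np.sin(a),np.cos(a)]])@(np.array(o["tool_pos"][:2])-O)
f=np.array(o["force"]);c=np.cos(a);s=np.sin(a)
print(round(o["time_s"],2),"tcp dock mm",round(x*1e3,1),round(y*1e3,1),"z",round(o["tool_pos"][2]*1e3,1),"rot",np.round(o["tool_rot"],2),"F along/left/up",np.round([c*f[0]+s*f[1],-s*f[0]+c*f[1],f[2]],1),"M",np.round(o["wrist_torque"],2),"w",round(o["grip_width"]*1e3,1))
E
python3 st.py
```

```text
8.9 tcp dock mm -139.3 2.1 z 41.5 rot [1.7999e+02 2.0000e-02 1.1850e+01] F along/left/up [-2.5  1.9  5.6] M [0.18 0.55 0.03] w 14.2
```

{"name": "drive_tool", "arguments": {
  "moves": [
    {"x": 0,"y": 0,"z": -0.3,"rx": 0,"ry": 0,"rz": 0,"fingers": 1},
    {"x": 3,"y": 0,"z": -0.3,"rx": 0,"ry": 0,"rz": 0,"fingers": 1},
    {"x": 6,"y": 0,"z": -0.3,"rx": 0,"ry": 0,"rz": 0,"fingers": 1},
    {"x": 9,"y": 0,"z": -0.3,"rx": 0,"ry": 0,"rz": 0,"fingers": 1},
    {"x": 12,"y": 0,"z": -0.3,"rx": 0,"ry": 0,"rz": 0,"fingers": 1},
    {"x": 15,"y": 0,"z": -0.3,"rx": 0,"ry": 0,"rz": 0,"fingers": 1},
    {"x": 15,"y": 0,"z": -0.3,"rx": 0,"ry": 0,"rz": 0,"fingers": 1}
  ],
  "force": 20
}}

```text
time_s: 9.78
tool_pos: [0.4467, -0.1397, 0.0415]
tool_rot: [180.0, 0.1, 11.8]
force: [-3.2, -1.0, 5.1]
grip_width: 0.0137
grasp_force: 20.0
```

```bash
python3 st.py
```

```text
9.78 tcp dock mm -124.7 1.4 z 41.5 rot [1.7996e+02 5.0000e-02 1.1820e+01] F along/left/up [-3.3 -0.4  5.1] M [-0.29  0.81  0.  ] w 13.7
```

{"name": "drive_tool", "arguments": {
  "moves": [
    {"x": 3,"y": 0,"z": -0.3,"rx": 0,"ry": 0,"rz": 0,"fingers": 1},
    {"x": 6,"y": 0,"z": -0.3,"rx": 0,"ry": 0,"rz": 0,"fingers": 1},
    {"x": 9,"y": 0,"z": -0.3,"rx": 0,"ry": 0,"rz": 0,"fingers": 1},
    {"x": 12,"y": 0,"z": -0.3,"rx": 0,"ry": 0,"rz": 0,"fingers": 1},
    {"x": 15,"y": 0,"z": -0.3,"rx": 0,"ry": 0,"rz": 0,"fingers": 1},
    {"x": 18,"y": 0,"z": -0.3,"rx": 0,"ry": 0,"rz": 0,"fingers": 1},
    {"x": 21,"y": 0,"z": -0.3,"rx": 0,"ry": 0,"rz": 0,"fingers": 1},
    {"x": 21,"y": 0,"z": -0.3,"rx": 0,"ry": 0,"rz": 0,"fingers": 1}
  ],
  "force": 20
}}

```text
time_s: 10.78
tool_pos: [0.4678, -0.1345, 0.0417]
tool_rot: [-180.0, -0.0, 11.9]
force: [0.1, 1.1, -2.2]
grip_width: 0.0138
grasp_force: 20.0
```

```bash
python3 - <<'E'
import runpy;runpy.run_path("st.py")
from h import *
from cell import vision
w=vision.read_camera("wrist");pickle.dump(w,open("pics/w5.pkl","wb"))
cv2.imwrite("pics/w5.png",cv2.resize(w["image"][:300,120:520],(800,600),interpolation=cv2.INTER_CUBIC)[:,:,::-1])
E
```

```text
10.78 tcp dock mm -103.0 2.2 z 41.7 rot [-1.7999e+02 -2.0000e-02  1.1870e+01] F along/left/up [ 0.3  1.1 -2.2] M [-0.06  0.09 -0.  ] w 13.8
```

View pics/w5.png

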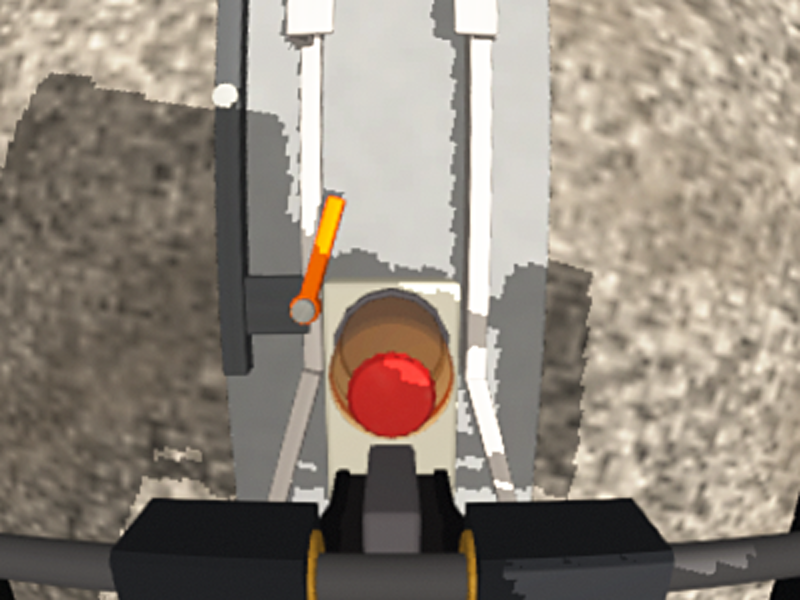

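The carrier is in the straight channel, roughly centred with its nose at the pawl pivot. Lateral force is low, so I continue past the pawl.

{"name": "drive_tool", "arguments": {
  "moves": [
    {"x": 3,"y": 0,"z": 0.1,"rx": 0,"ry": 0,"rz": 0,"fingers": 1},
    {"x": 6,"y": 0,"z": 0.1,"rx": 0,"ry": 0,"rz": 0,"fingers": 1},
    {"x": 9,"y": 0,"z": 0.1,"rx": 0,"ry": 0,"rz": 0,"fingers": 1},
    {"x": 12,"y": 0,"z": 0.1,"rx": 0,"ry": 0,"rz": 0,"fingers": 1},
    {"x": 15,"y": 0,"z": 0.1,"rx": 0,"ry": 0,"rz": 0,"fingers": 1},
    {"x": 18,"y": 0,"z": 0.1,"rx": 0,"ry": 0,"rz": 0,"fingers": 1},
    {"x": 21,"y": 0,"z": 0.1,"rx": 0,"ry": 0,"rz": 0,"fingers": 1},
    {"x": 24,"y": 0,"z": 0.1,"rx": 0,"ry": 0,"rz": 0,"fingers": 1},
    {"x": 27,"y": 0,"z": 0.1,"rx": 0,"ry": 0,"rz": 0,"fingers": 1},
    {"x": 30,"y": 0,"z": 0.1,"rx": 0,"ry": 0,"rz": 0,"fingers": 1},
    {"x": 30,"y": 0,"z": 0.1,"rx": 0,"ry": 0,"rz": 0,"fingers": 1}
  ],
  "force": 20
}}

```text
time_s: 12.2
tool_pos: [0.4976, -0.1283, 0.0417]
tool_rot: [-180.0, -0.1, 11.9]
force: [1.3, -1.4, -2.0]
grip_width: 0.0139
grasp_force: 20.0
```

```bash
python3 st.py
```

```text
12.2 tcp dock mm -72.5 2.2 z 41.7 rot [-1.800e+02 -7.000e-02  1.187e+01] F along/left/up [ 1.  -1.6 -2. ] M [-0.46 -0.08 -0.12] w 13.9
```

{"name": "drive_tool", "arguments": {
  "moves": [
    {"x": 3,"y": 0,"z": 0,"rx": 0,"ry": 0,"rz": 0,"fingers": 1},
    {"x": 6,"y": 0,"z": 0,"rx": 0,"ry": 0,"rz": 0,"fingers": 1},
    {"x": 10,"y": 0,"z": 0,"rx": 0,"ry": 0,"rz": 0,"fingers": 1},
    {"x": 14,"y": 0,"z": 0,"rx": 0,"ry": 0,"rz": 0,"fingers": 1},
    {"x": 18,"y": 0,"z": 0,"rx": 0,"ry": 0,"rz": 0,"fingers": 1},
    {"x": 22,"y": 0,"z": 0,"rx": 0,"ry": 0,"rz": 0,"fingers": 1},
    {"x": 26,"y": 0,"z": 0,"rx": 0,"ry": 0,"rz": 0,"fingers": 1},
    {"x": 30,"y": 0,"z": 0,"rx": 0,"ry": 0,"rz": 0,"fingers": 1},
    {"x": 34,"y": 0,"z": 0,"rx": 0,"ry": 0,"rz": 0,"fingers": 1},
    {"x": 38,"y": 0,"z": 0,"rx": 0,"ry": 0,"rz": 0,"fingers": 1},
    {"x": 42,"y": 0,"z": 0,"rx": 0,"ry": 0,"rz": 0,"fingers": 1},
    {"x": 45,"y": 0,"z": 0,"rx": 0,"ry": 0,"rz": 0,"fingers": 1},
    {"x": 45,"y": 0,"z": 0,"rx": 0,"ry": 0,"rz": 0,"fingers": 1}
  ],
  "force": 20
}}

```text
time_s: 13.82
tool_pos: [0.5416, -0.1191, 0.0416]
tool_rot: [180.0, -0.1, 11.9]
force: [0.5, -2.7, -2.3]
grip_width: 0.0138
grasp_force: 20.0
```

```bash
python3 st.py
```

```text
13.82 tcp dock mm -27.7 2.1 z 41.6 rot [ 1.800e+02 -6.000e-02  1.186e+01] F along/left/up [-0.1 -2.7 -2.3] M [-0.48 -0.05 -0.04] w 13.8
```

{"name": "drive_tool", "arguments": {
  "moves": [
    {"x": 3,"y": 0,"z": 0,"rx": 0,"ry": 0,"rz": 0,"fingers": 1},
    {"x": 6,"y": 0,"z": 0,"rx": 0,"ry": 0,"rz": 0,"fingers": 1},
    {"x": 9,"y": 0,"z": 0,"rx": 0,"ry": 0,"rz": 0,"fingers": 1},
    {"x": 12,"y": 0,"z": 0,"rx": 0,"ry": 0,"rz": 0,"fingers": 1},
    {"x": 15,"y": 0,"z": 0,"rx": 0,"ry": 0,"rz": 0,"fingers": 1},
    {"x": 18,"y": 0,"z": 0,"rx": 0,"ry": 0,"rz": 0,"fingers": 1},
    {"x": 20,"y": 0,"z": 0,"rx": 0,"ry": 0,"rz": 0,"fingers": 1},
    {"x": 20,"y": 0,"z": 0,"rx": 0,"ry": 0,"rz": 0,"fingers": 1}
  ],
  "force": 30
}}

```text
time_s: 14.82
tool_pos: [0.5609, -0.1151, 0.0416]
tool_rot: [180.0, -0.0, 11.9]
force: [0.0, -1.7, -1.4]
grip_width: 0.0135
grasp_force: 30.0
```

```bash
python3 - <<'E'
import runpy;runpy.run_path("st.py")
from h import *
from cell import vision
w=vision.read_camera("wrist");pickle.dump(w,open("pics/w6.pkl","wb"))
cv2.imwrite("pics/w6.png",cv2.resize(w["image"][:300,120:520],(800,600),interpolation=cv2.INTER_CUBIC)[:,:,::-1])
E
```

```text
14.82 tcp dock mm -7.9 2.1 z 41.6 rot [ 1.800e+02 -4.000e-02  1.186e+01] F along/left/up [-0.3 -1.7 -1.4] M [-0.45  0.1   0.05] w 13.5
```

View pics/w6.png

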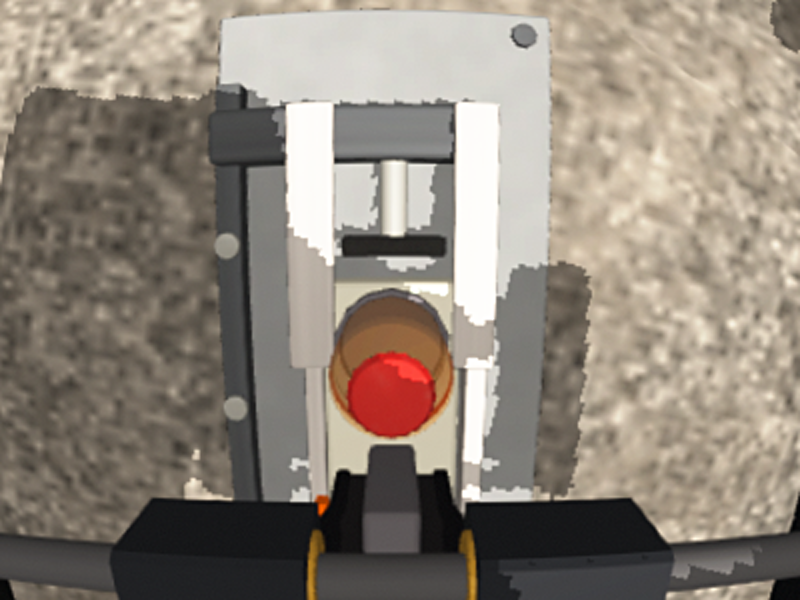

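The wrist view shows the bumper face at row 257, ahead of the nose at row 284, so the gap is about 7–8 mm. The lips are over the carrier's edges. I'll go on in small steps.

{"name": "drive_tool", "arguments": {
  "moves": [
    {"x": 1.5,"y": 0,"z": 0,"rx": 0,"ry": 0,"rz": 0,"fingers": 1},
    {"x": 3,"y": 0,"z": 0,"rx": 0,"ry": 0,"rz": 0,"fingers": 1},
    {"x": 4.5,"y": 0,"z": 0,"rx": 0,"ry": 0,"rz": 0,"fingers": 1},
    {"x": 6,"y": 0,"z": 0,"rx": 0,"ry": 0,"rz": 0,"fingers": 1},
    {"x": 7,"y": 0,"z": 0,"rx": 0,"ry": 0,"rz": 0,"fingers": 1},
    {"x": 7,"y": 0,"z": 0,"rx": 0,"ry": 0,"rz": 0,"fingers": 1}
  ],
  "force": 30
}}

```text
time_s: 15.62
tool_pos: [0.5676, -0.1137, 0.0416]
tool_rot: [180.0, -0.0, 11.9]
force: [-1.1, -1.1, -1.4]
grip_width: 0.014
grasp_force: 30.0
```

```bash
python3 st.py
```

```text
15.62 tcp dock mm -1.1 2.1 z 41.6 rot [ 1.7999e+02 -2.0000e-02  1.1860e+01] F along/left/up [-1.3 -0.8 -1.4] M [-0.5   0.27  0.03] w 14.0
```

{"name": "drive_tool", "arguments": {
  "moves": [
    {"x": 0.5,"y": 0,"z": 0,"rx": 0,"ry": 0,"rz": 0,"fingers": 1},
    {"x": 1,"y": 0,"z": 0,"rx": 0,"ry": 0,"rz": 0,"fingers": 1},
    {"x": 1.5,"y": 0,"z": 0,"rx": 0,"ry": 0,"rz": 0,"fingers": 1},
    {"x": 2,"y": 0,"z": 0,"rx": 0,"ry": 0,"rz": 0,"fingers": 1},
    {"x": 2,"y": 0,"z": 0,"rx": 0,"ry": 0,"rz": 0,"fingers": 1}
  ],
  "force": 30
}}

```text
time_s: 16.25
tool_pos: [0.5681, -0.1136, 0.0417]
tool_rot: [180.0, 0.2, 11.8]
force: [-5.7, -1.2, 4.2]
grip_width: 0.0136
grasp_force: 30.0
```

```bash
python3 st.py
```

```text
16.25 tcp dock mm -0.6 2.0 z 41.7 rot [1.800e+02 1.600e-01 1.184e+01] F along/left/up [-5.9  0.   4.2] M [-0.55  1.3   0.05] w 13.6
```

{"name": "drive_tool", "arguments": {
  "moves": [
    {"x": 0.5,"y": 0,"z": -0.1,"rx": 0,"ry": 0,"rz": 0,"fingers": 1},
    {"x": 1,"y": 0,"z": -0.2,"rx": 0,"ry": 0,"rz": 0,"fingers": 1},
    {"x": 1.5,"y": 0,"z": -0.3,"rx": 0,"ry": 0,"rz": 0,"fingers": 1},
    {"x": 1.5,"y": 0,"z": -0.3,"rx": 0,"ry": 0,"rz": 0,"fingers": 1}
  ],
  "force": 30
}}

```text
time_s: 16.75
tool_pos: [0.5689, -0.1135, 0.0418]
tool_rot: [-180.0, 0.2, 11.8]
force: [-7.3, -2.4, 4.6]
grip_width: 0.0139
grasp_force: 30.0
```

```bash
python3 st.py
```

```text
16.75 tcp dock mm 0.3 2.0 z 41.8 rot [-179.99    0.24   11.83] F along/left/up [-7.6 -0.8  4.6] M [-0.57  1.57  0.04] w 13.9
```

{"name": "drive_tool", "arguments": {
  "moves": [
    {"x": 0.5,"y": 0,"z": -0.1,"rx": 0,"ry": 0,"rz": 0,"fingers": 1},
    {"x": 1,"y": 0,"z": -0.2,"rx": 0,"ry": 0,"rz": 0,"fingers": 1},
    {"x": 1.5,"y": 0,"z": -0.3,"rx": 0,"ry": 0,"rz": 0,"fingers": 1},
    {"x": 1.5,"y": 0,"z": -0.3,"rx": 0,"ry": 0,"rz": 0,"fingers": 1}
  ],
  "force": 30
}}

```text
time_s: 17.25
tool_pos: [0.5696, -0.1133, 0.0419]
tool_rot: [-180.0, 0.3, 11.8]
force: [-9.0, -1.8, 4.6]
grip_width: 0.0138
grasp_force: 30.0
```

```bash
python3 - <<'E'
import runpy;runpy.run_path("st.py")
from h import *
from cell import vision
for n in("side","wrist","top"):
    c=vision.read_camera(n);pickle.dump(c,open(f"pics/{n}7.pkl","wb"));H=hsv(c)
    m=(H[...,0]>=4)&(H[...,0]<22)&(H[...,1]>170)&(H[...,2]>120)
    print(n,[(int(a),ce.round(1).tolist()) for a,ce,_ in blobs(m,6)])
E
```

```text
17.25 tcp dock mm 1.0 2.0 z 41.9 rot [-179.98    0.33   11.82] F along/left/up [-9.2  0.1  4.6] M [-0.6   1.84  0.1 ] w 13.8
side [(6, [248.5, 165.8]), (50, [356.6, 286.2])]
wrist [(12, [338.8, 182.2]), (9, [298.3, 183.7]), (60, [340.6, 198.4]), (14, [335.6, 189.9]), (38, [290.4, 200.6]), (142, [275.6, 291.1]), (155, [355.2, 291.4]), (7, [433.3, 319.3]), (10, [408.2, 321.7]), (18, [192.1, 322.8]), (6, [398.5, 322.2]), (6, [208.0, 324.5]), (7, [218.7, 325.4]), (9, [360.9, 324.2]), (10, [231.4, 326.5]), (13, [249.2, 327.5]), (35, [177.6, 330.4]), (7, [260.3, 328.3]), (8, [267.2, 328.2]), (10, [281.5, 329.0]), (36, [435.5, 332.6]), (6, [451.3, 330.7]), (26, [199.8, 333.1]), (70, [235.9, 336.4]), (48, [404.4, 335.7]), (141, [337.8, 338.9]), (38, [275.8, 338.6])]
top [(22, [216.7, 231.2])]
```

{"name": "drive_tool", "arguments": {
  "moves": [
    {"x": 0.5,"y": 0,"z": -0.1,"rx": 0,"ry": 0,"rz": 0,"fingers": 1},
    {"x": 1,"y": 0,"z": -0.2,"rx": 0,"ry": 0,"rz": 0,"fingers": 1},
    {"x": 1.5,"y": 0,"z": -0.2,"rx": 0,"ry": 0,"rz": 0,"fingers": 1},
    {"x": 1.5,"y": 0,"z": -0.2,"rx": 0,"ry": 0,"rz": 0,"fingers": 1}
  ],
  "force": 30
}}

```text
time_s: 17.9
tool_pos: [0.5703, -0.1132, 0.0419]
tool_rot: [-180.0, 0.4, 11.8]
force: [-10.4, -3.2, 6.3]
grip_width: 0.0136
grasp_force: 30.0
```

```bash
cat > pw.py <<'E'
import runpy;runpy.run_path("st.py")
from h import *
from cell import vision
c=vision.read_camera("side");H=hsv(c);pickle.dump(c,open("pics/sideL.pkl","wb"))
m=(H[...,0]>=4)&(H[...,0]<22)&(H[...,1]>170)&(H[...,2]>120)
for a,ce,l in blobs(m,20):
    ys,xs=np.nonzero(l);print("pawl",a,ce.round(1),[np.round(v,1) for v in cv2.minAreaRect(np.c_[xs,ys].astype(np.float32))])
E
python3 pw.py
```

```text
17.9 tcp dock mm 1.7 2.0 z 41.9 rot [-179.98    0.43   11.81] F along/left/up [-10.8  -1.    6.3] M [-0.68  2.27  0.09] w 13.6
pawl 51 [356.7 286.2] [array([355.8, 286.9]), array([ 3.6, 18.6]), np.float64(50.7)]
```

{"name": "drive_tool", "arguments": {
  "moves": [
    {"x": 0,"y": 0,"z": 0,"rx": 0,"ry": 0.003,"rz": 0,"fingers": 1},
    {"x": 0.3,"y": 0,"z": 0,"rx": 0,"ry": 0.006,"rz": 0,"fingers": 1},
    {"x": 0.6,"y": 0,"z": 0,"rx": 0,"ry": 0.006,"rz": 0,"fingers": 1},
    {"x": 1,"y": 0,"z": 0,"rx": 0,"ry": 0.006,"rz": 0,"fingers": 1},
    {"x": 1,"y": 0,"z": 0,"rx": 0,"ry": 0.006,"rz": 0,"fingers": 1}
  ],
  "force": 30
}}

```text
time_s: 18.58
tool_pos: [0.5706, -0.1131, 0.0417]
tool_rot: [-180.0, 0.2, 11.8]
force: [-12.6, -2.8, 7.1]
grip_width: 0.0135
grasp_force: 30.0
```

```bash
python3 pw.py
```

```text
18.57 tcp dock mm 2.0 2.0 z 41.7 rot [-1.7997e+02  1.7000e-01  1.1800e+01] F along/left/up [-12.9  -0.1   7.1] M [-0.72  2.57  0.03] w 13.5
pawl 51 [356.7 286.2] [array([355.8, 286.9]), array([ 3.6, 18.6]), np.float64(50.7)]
```

{"name": "drive_tool", "arguments": {
  "moves": [
    {"x": 0,"y": 0,"z": -0.4,"rx": 0,"ry": 0,"rz": 0,"fingers": 1},
    {"x": 0,"y": 0,"z": -0.8,"rx": 0,"ry": 0,"rz": 0,"fingers": 1},
    {"x": 0,"y": 0,"z": -1.2,"rx": 0,"ry": 0,"rz": 0,"fingers": 1},
    {"x": 0,"y": 0,"z": -1.2,"rx": 0,"ry": 0,"rz": 0,"fingers": 1}
  ],
  "force": 30
}}

```text
time_s: 19.12
tool_pos: [0.5708, -0.113, 0.0419]
tool_rot: [-179.9, 0.1, 11.8]
force: [-8.1, -3.2, -0.7]
grip_width: 0.0138
grasp_force: 30.0
```

```bash
python3 pw.py
```

```text
19.12 tcp dock mm 2.2 2.1 z 41.9 rot [-1.7994e+02  1.3000e-01  1.1800e+01] F along/left/up [-8.6 -1.4 -0.7] M [-0.79  1.93  0.05] w 13.8
pawl 50 [356.6 286.2] [array([355.6, 286.7]), array([ 3.4, 18.6]), np.float64(53.1)]
```

Raising the tool slightly cut the push to 8.6 N by taking friction off the floor. I'll keep advancing in small steps.

{"name": "drive_tool", "arguments": {
  "moves": [
    {"x": 0.4,"y": 0,"z": 0,"rx": 0,"ry": 0,"rz": 0,"fingers": 1},
    {"x": 0.8,"y": 0,"z": 0,"rx": 0,"ry": 0.001,"rz": 0,"fingers": 1},
    {"x": 1.2,"y": 0,"z": -0.1,"rx": 0,"ry": 0.002,"rz": 0,"fingers": 1},
    {"x": 1.2,"y": 0,"z": -0.1,"rx": 0,"ry": 0.002,"rz": 0,"fingers": 1}
  ],
  "force": 30
}}

```text
time_s: 19.68
tool_pos: [0.5715, -0.1127, 0.0419]
tool_rot: [-179.9, 0.1, 11.8]
force: [-8.9, -2.6, -0.2]
grip_width: 0.0136
grasp_force: 30.0
```

```bash
python3 pw.py
```

```text
19.68 tcp dock mm 3.0 2.2 z 41.9 rot [-1.7991e+02  7.0000e-02  1.1780e+01] F along/left/up [-9.2 -0.8 -0.2] M [-0.76  2.12 -0.07] w 13.6
pawl 58 [357.7 287.7] [array([356.7, 288. ]), array([ 3.6, 19.2]), np.float64(65.6)]
```

```bash
python3 - <<'E'
from h import *
for f in("side0","side1","side7","sideL"):
    H=hsv(pickle.load(open(f"pics/{f}.pkl","rb")));m=(H[...,0]>=4)&(H[...,0]<22)&(H[...,1]>170)&(H[...,2]>120)
    for a,ce,l in blobs(m,40):
        ys,xs=np.nonzero(l);print(f,a,ce.round(1),[np.round(v,1) for v in cv2.minAreaRect(np.c_[xs,ys].astype(np.float32))])
E
```

```text
side0 54 [357.7 287.7] [array([356.5, 288.1]), array([ 3.6, 18.8]), np.float64(65.6)]
side1 54 [357.7 287.7] [array([356.5, 288.1]), array([ 3.6, 18.8]), np.float64(65.6)]
side7 50 [356.6 286.2] [array([355.6, 286.7]), array([ 3.4, 18.6]), np.float64(53.1)]
sideL 58 [357.7 287.7] [array([356.7, 288. ]), array([ 3.6, 19.2]), np.float64(65.6)]
```

{"name": "drive_tool", "arguments": {
  "moves": [
    {"x": -0.5,"y": 0,"z": 0,"rx": 0,"ry": 0,"rz": 0,"fingers": 1},
    {"x": -1,"y": 0,"z": 0,"rx": 0,"ry": 0,"rz": 0,"fingers": 1},
    {"x": -1.5,"y": 0,"z": 0.2,"rx": 0,"ry": -0.002,"rz": 0,"fingers": 1},
    {"x": -2,"y": 0,"z": 0.3,"rx": 0,"ry": -0.004,"rz": 0,"fingers": 1},
    {"x": -2,"y": 0,"z": 0.3,"rx": 0,"ry": -0.004,"rz": 0,"fingers": 1}
  ],
  "force": 20
}}

```text
time_s: 20.35
tool_pos: [0.5709, -0.1128, 0.042]
tool_rot: [-179.9, 0.1, 11.8]
force: [-6.3, -1.9, -0.7]
grip_width: 0.0135
grasp_force: 20.0
```

```bash
python3 pw.py
```

```text
20.35 tcp dock mm 2.4 2.3 z 42.0 rot [-1.7993e+02  1.3000e-01  1.1800e+01] F along/left/up [-6.5 -0.5 -0.7] M [-0.64  1.6  -0.11] w 13.5
pawl 58 [357.4 287.9] [array([356.3, 288.2]), array([ 3.6, 19.2]), np.float64(65.6)]
```

The pawl angle is back to its closed value (65.6° in the image), so it has snapped. I'll ease off until the pawl takes the load.

{"name": "drive_tool", "arguments": {
  "moves": [
    {"x": -0.5,"y": 0,"z": 0,"rx": 0,"ry": 0,"rz": 0,"fingers": 1},
    {"x": -1,"y": 0,"z": 0,"rx": 0,"ry": 0,"rz": 0,"fingers": 1},
    {"x": -1.5,"y": 0,"z": 0.2,"rx": 0,"ry": -0.002,"rz": 0,"fingers": 1},
    {"x": -1.5,"y": 0,"z": 0.2,"rx": 0,"ry": -0.002,"rz": 0,"fingers": 1}
  ],
  "force": 20
}}

```text
time_s: 20.9
tool_pos: [0.5706, -0.1128, 0.0421]
tool_rot: [-179.9, 0.1, 11.8]
force: [-4.9, -1.8, -3.0]
grip_width: 0.0138
grasp_force: 20.0
```

```bash
python3 pw.py
```

```text
20.9 tcp dock mm 2.1 2.3 z 42.1 rot [-1.7994e+02  1.1000e-01  1.1820e+01] F along/left/up [-5.2 -0.7 -3. ] M [-0.6   1.36 -0.1 ] w 13.8
pawl 56 [357.7 287.7] [array([356.5, 288.1]), array([ 3.6, 18.8]), np.float64(65.6)]
```

{"name": "drive_tool", "arguments": {
  "moves": [
    {"x": -0.5,"y": 0,"z": 0.2,"rx": 0,"ry": 0,"rz": 0,"fingers": 1},
    {"x": -1,"y": 0,"z": 0.3,"rx": 0,"ry": -0.001,"rz": 0,"fingers": 1},
    {"x": -1.5,"y": 0,"z": 0.3,"rx": 0,"ry": -0.002,"rz": 0,"fingers": 1},
    {"x": -2,"y": 0,"z": 0.3,"rx": 0,"ry": -0.002,"rz": 0,"fingers": 1},
    {"x": -2,"y": 0,"z": 0.3,"rx": 0,"ry": -0.002,"rz": 0,"fingers": 1}
  ],
  "force": 20
}}

```text
time_s: 21.58
tool_pos: [0.5706, -0.1127, 0.0427]
tool_rot: [-180.0, -0.0, 11.9]
force: [-1.7, -1.2, -8.5]
grip_width: 0.0142
grasp_force: 20.0
```

```bash
python3 pw.py
```

```text
21.57 tcp dock mm 2.1 2.4 z 42.7 rot [-1.7997e+02 -3.0000e-02  1.1860e+01] F along/left/up [-2.  -0.8 -8.5] M [-0.35  0.59 -0.08] w 14.2
pawl 57 [357.5 287.8] [array([356.3, 288.2]), array([ 3.6, 19.2]), np.float64(65.6)]
```

{"name": "drive_tool", "arguments": {
  "moves": [
    {"x": 0,"y": 0,"z": 0.4,"rx": 0,"ry": 0,"rz": 0,"fingers": 1},
    {"x": -0.3,"y": 0,"z": 0.8,"rx": 0,"ry": 0,"rz": 0,"fingers": 1},
    {"x": -0.5,"y": 0,"z": 1.2,"rx": 0,"ry": 0,"rz": 0,"fingers": 1},
    {"x": -0.5,"y": 0,"z": 1.2,"rx": 0,"ry": 0,"rz": 0,"fingers": 1}
  ],
  "force": 15
}}

```text
time_s: 22.12
tool_pos: [0.5707, -0.1128, 0.0425]
tool_rot: [180.0, -0.1, 11.9]
force: [-3.7, 0.3, 0.1]
grip_width: 0.0139
grasp_force: 15.0
```

```bash
python3 pw.py
```

```text
22.12 tcp dock mm 2.1 2.3 z 42.5 rot [ 1.7999e+02 -8.0000e-02  1.1870e+01] F along/left/up [-3.6  1.1  0.1] M [ 0.17  0.76 -0.05] w 13.9
pawl 56 [357.7 287.7] [array([356.5, 288.1]), array([ 3.6, 18.8]), np.float64(65.6)]
```

{"name": "drive_tool", "arguments": {
  "moves": [
    {"x": 0,"y": 0,"z": 0,"rx": 0,"ry": 0,"rz": 0,"fingers": 0.5},
    {"x": 0,"y": 0,"z": 0,"rx": 0,"ry": 0,"rz": 0,"fingers": 0.2},
    {"x": 0,"y": 0,"z": 0,"rx": 0,"ry": 0,"rz": 0,"fingers": 0},
    {"x": 0,"y": 0,"z": 0,"rx": 0,"ry": 0,"rz": 0,"fingers": 0},
    {"x": 0,"y": 0,"z": -5,"rx": 0,"ry": 0,"rz": 0,"fingers": 0},
    {"x": 0,"y": 0,"z": -15,"rx": 0,"ry": 0,"rz": 0,"fingers": 0},
    {"x": 0,"y": 0,"z": -30,"rx": 0,"ry": 0,"rz": 0,"fingers": 0},
    {"x": 0,"y": 0,"z": -55,"rx": 0,"ry": 0,"rz": 0,"fingers": 0},
    {"x": 0,"y": 0,"z": -85,"rx": 0,"ry": 0,"rz": 0,"fingers": 0},
    {"x": 0,"y": 0,"z": -115,"rx": 0,"ry": 0,"rz": 0,"fingers": 0},
    {"x": 0,"y": 0,"z": -140,"rx": 0,"ry": 0,"rz": 0,"fingers": 0},
    {"x": -20,"y": 0,"z": -150,"rx": 0,"ry": 0,"rz": 0,"fingers": 0},
    {"x": -50,"y": 0,"z": -150,"rx": 0,"ry": 0,"rz": 0,"fingers": 0},
    {"x": -50,"y": 0,"z": -150,"rx": 0,"ry": 0,"rz": 0,"fingers": 0},
    {"x": -50,"y": 0,"z": -150,"rx": 0,"ry": 0,"rz": 0,"fingers": 0}
  ]
}}

```text
time_s: 24.05
tool_pos: [0.5217, -0.1234, 0.1926]
tool_rot: [179.9, -0.1, 11.9]
force: [0.3, 0.1, -0.3]
grip_width: 0.0437
grasp_force: 0.0
```

```bash
python3 - <<'E'
import runpy;runpy.run_path("pw.py")
from h import *
from cell import vision
s=pickle.load(open("pics/sideL.pkl","rb"));w=vision.read_camera("wrist")
im=np.zeros((500,800,3),np.uint8);im[:,:400]=cv2.resize(s["image"][190:365,290:430],(400,500),interpolation=cv2.INTER_CUBIC);im[:400,400:]=w["image"][:,120:520]
cv2.imwrite("pics/end.png",im[:,:,::-1])
E
```

```text
24.05 tcp dock mm -48.0 2.0 z 192.6 rot [ 1.7994e+02 -8.0000e-02  1.1850e+01] F along/left/up [ 0.3  0.1 -0.3] M [-0.06 -0.02 -0.01] w 43.7
pawl 57 [357.2 287.8] [array([356.5, 287.9]), array([ 3.8, 18.8]), np.float64(65.2)]
```

View pics/end.png

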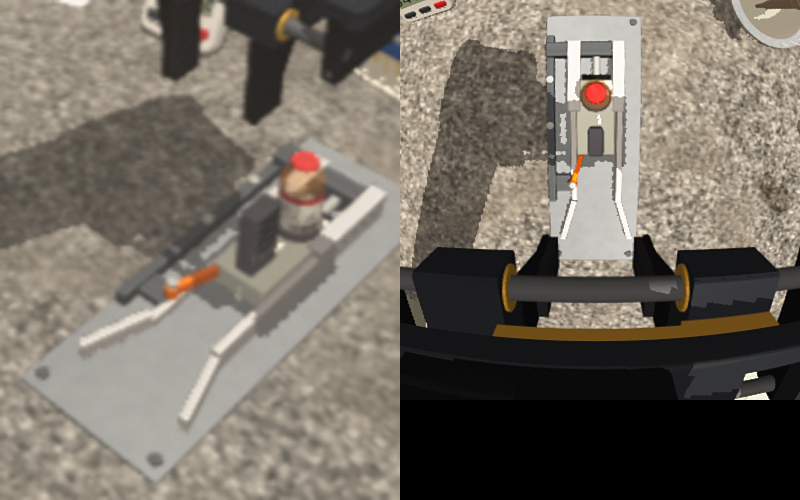

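The carrier stands upright in the dock against the bumper. The pawl is closed with its tip behind the carrier's rear end, at (580,157) in the wrist view, and the gripper is clear.

```bash
python3 -c "
from cell import workorder
print(workorder.sign_off())"
```

```text
the job is handed in; nothing more can be done
None
```

The red-capped carrier is upright in the dock against the bumper, with the pawl snapped closed behind it; the highest push I read was about 13 N, and after letting go and backing the gripper clear I handed the job in at about 24 s.

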